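Free a stake from a clamp of unknown thread

TASK

Free the steel hook stake with the yellow grip from the sloping holder and stand it foot down in the wooden tool bin, lowering its foot to the floor of the bin before you let go. Undo the left red wing knob, whose jaw holds the stake's tail, as far as it goes (one of the two clamps has a left-hand thread and nothing shows which, so try gently which way it gives), then swing the tail out toward you until the foot lines up with the slot in the guard, and draw the stake out. Leave the right clamp tight, the left one undone, and everything else on the bench where it is.

Things in the scene. Friction and masses are not known exactly. Their poses are not given: they have to be found in the camera images.
- holder: green sloping tool holder with aluminium guard plate, 230 mm wide, fixed. Origin on the work surface; x points away from the robot, y to the left, z up. The plate slopes 25 degrees: its outward normal N = (-0.423, 0, 0.906) in this frame leans toward the robot; up-slope V = (0.906, 0, 0.423). Knob axes and the held stake's shank are parallel to N.
- guard_slot (a point): middle of the slot in the guard plate, on its outer face, 85 mm above the work surface. The slot is 62 mm along the holder's y and 24 mm along V, in 6 mm plate; below it is a pocket 66 x 66 mm whose floor is 51 mm under the outer face.
- left_place (a point): point on the work surface below the left clamp place (holder's y = +85 mm): the clamp here holds the stake's tail.
- right_place (a point): the same for the right clamp place (y = -85 mm): the clamp here holds a small brass template that stays.
- clamp_p: one of the holder's two look-alike clamps (dark steel C-post with a red wing knob); it stands at the left or the right place of the holder, which varies. Origin on the work surface below the clamp, in line with left_place or right_place. Axes parallel to the holder's. Fixed.
- grip_p (a point): point on the turning axis of clamp_p's red wing knob, 24 mm above the dark bridge it stands on. The wing is 60 mm long, 13 mm thick and 32 mm high along its axis; its top is 15 mm above this point. While tight the wing's length lies along the holder's y. Its axis is parallel to N (see holder).
- knob_p (a joint): turn of clamp_p's knob in rad from tight (0), growing in its own loosening direction up to a stop at 1.1. The knob stays at its height; its jaw rises 14 mm per rad. It has only friction (0.2 N m) and stays where left. At 0 it is hard against its stop the other way.
- clamp_q: one of the holder's two look-alike clamps (dark steel C-post with a red wing knob); it stands at the left or the right place of the holder, which varies. Origin on the work surface below the clamp, in line with left_place or right_place. Axes parallel to the holder's. Fixed.
- grip_q (a point): point on the turning axis of clamp_q's red wing knob, 24 mm above the dark bridge it stands on. The wing is 60 mm long, 13 mm thick and 32 mm high along its axis; its top is 15 mm above this point. While tight the wing's length lies along the holder's y. Its axis is parallel to N (see holder).
- knob_q (a joint): turn of clamp_q's knob in rad from tight (0), growing in its own loosening direction up to a stop at 1.1. The knob stays at its height; its jaw rises 14 mm per rad. It has only friction (0.2 N m) and stays where left. At 0 it is hard against its stop the other way.
- stake: loose steel hook stake, 143 mm long, about 0.3 kg, with a yellow grip at the top. Origin at the middle of the foot's underside, z up the shank, x along the tail. Shank 18 mm thick. Yellow grip: a plate 42 mm along x, 14 mm thick along y, from z = 91 to 143 mm. At the start z is parallel to N and the tail points to the holder's +y, under the left clamp's jaw.
- stake_tail (a point): point in the stake's tail under the jaw, at x = 85, z = 66 mm of the stake. The tail is a flat arm 14 mm wide, reaching to x = 97 mm, z = 61 to 71 mm. The tight jaw's lips reach 6 mm down beside it. Once the jaw is up it can swing only toward the robot (counter-clockwise seen from the grip); the clamp's post is behind it.
- stake_grip (a point): point in the stake's grip, 122 mm up its z axis (5 mm above the middle of the yellow plate).
- stake_foot (a point): middle of the underside of the stake's foot (the stake's origin). Foot: block 50 x 13 mm, 40 mm high, its length turned 70 degrees clockwise (seen from the grip) from the tail. With the stake turned 70 degrees counter-clockwise from the start it lies along the slot and passes out along N (within about 10 degrees).
- bin: open square wooden tool bin, 80 x 80 mm outside, 70 x 70 mm inside, 62 mm high, floor 5 mm thick, fixed to the bench right of the holder. Origin at the centre of its underside, sides along its x and y.
- pliers_red: loose pliers with red handles, 102 mm, bystander; origin at its middle on the surface.
- hammer: loose chasing hammer with wooden handle, 219 mm, bystander.
- tin_dark: loose dark tin 58 x 87 x 30 mm, bystander.
- tin_blue: loose blue tin 73 x 112 x 28 mm, bystander.
Mind the look-alikes: they are no part of the job. Several things have the shape of the bin; the one meant has the colours described above.

How it is judged:
By the outcome, as a careful person would: the job done as asked, in the order asked, and still so for the second after the job is handed in, with the robot touching nothing.
It also fails if it takes over 54 s, if anything falls off the work surface, if the arm or the gripper's body presses on something with over 40 N, if the wrist force passes 120 N, or if a joint passes its speed limit or range.

ROBOT

A 7-joint arm with a two-finger parallel gripper is mounted at the origin on a cart in front of the work surface, level with it; the furniture and walls round the work are solid. World frame = base frame: x ahead of the robot, y to its left, z up, the work surface at z = 0. Lengths are in m, angles in rad, forces in N, time in s.
With the tool pointing down it reaches from about 0.4 to 0.9 m from the base axis. Payload 5.5 kg.
Tool frame: the origin (TCP) lies between the finger pads; the fingertips stand 17 mm ahead of it and the grasp point (between the pads) lies 2 mm behind it (manip.tip_reach is the distance from the TCP to the fingertips, in m); z points along the fingers, y is the line along which they close (so a half turn about z gives the same grasp; the last joint's range is limited). The gripper opens to 85 mm and grips with 20 to 120 N. Pads are 22 mm wide; open, the fingers measure 114 mm over their backs; the gripper's body (76 mm by 85 mm) begins 54 mm behind the grasp point. The pads swing forward as they close: fully open they stand 13 mm farther back than shut.
Start: joints at [-1.061, 0.501, -0.427, 1.55, 0.221, 1.138, -0.21], TCP at [0.159, 0.63, 0.248] pointing down, gripper open.
Joint ranges: [-2.88, 2.88], [-0.31, 2.03], [-1.54, 1.56], [0.2, 2.42], [-1.41, 4.55], [0.19, 2.02], [-2.57, 2.57]. Speed limits (rad/s): [2.57, 2.57, 3.14, 3.14, 3.14, 3.14, 3.14].

INTERFACE

Orientations are given as a unit quaternion [x, y, z, w].
In Python, from workcell import readout, vision, manip, look_for, spot_point gives the robot as it stands. The module is installed in compiled form; this text tells all that it offers.
- The arm moves only by the tool apply_moves, never from a script. Its argument "deltas" is a list of rows, each a list of 5 numbers: the finger opening in mm, from 0 to 85.4, then the shift along the world's x, y, z in mm, then the turn about the world's z in rad. In form: [[grip, dx, dy, dz, turn], ...]. A call has 1 to 10 rows; each row shifts and turns the commanded pose from where the row before left it; what a row does not reach is not made up. A row lasts 1/8 s, in which the tool goes at most 62.5 mm and 10.7 degrees, less where a joint would pass 70% of its speed; a pose out of reach is approached as far as the arm can. A call is refused whole if a number of a shift passes 62.5 or a number of a turn 0.188, either way. A call with a gripper value outside its range is refused whole. The fingers move at their own pace and stop on an object; "newtons" is the grip in N (left out, the last holds). Time passes only in rows, so rows that do not move let the fingers close. It gives the time, the measured TCP pose, the force and the opening at its end, in the units of the state.
- readout.sense(): the state, without advancing time (a new reading comes with each control period).
- vision.capture(name): name is "scene" or "side" or "wrist"; returns a dict with "image" (384x512x3 uint8, blue, green, red), "range_z" (384x512 float32, m along the optical axis (not along the pixel's ray), 0 where there is no reading), "vfov" (degrees; the focal length in pixels is half the picture's height over the tangent of half this angle, whatever the lens; pixels are square), "cx", "cy" (the principal point, pixels), "k1" (the pictures are not rectified: a ray, as slopes to the right and down, at radius r is drawn at 1 + k1 r^2 times it, then the intrinsics apply), "R" (3x3) and "t" (3): a world point X has camera coordinates R X + t. Camera axes: x right, y down, z forward; pixel columns grow to the right and rows downward; lengths in m; the calibration is good to about 2 mm. A picture is of the moment at which its call begins.
- manip.sign_off(): hands the job in, once; it reports no verdict.
Trained networks look in a picture, given as the dict that the camera call returned (one of the last four; its "shot" number tells which), for a name from the list of things; names that differ only in an ending like _2 or _b are one class to them, and where a whole thing is asked for, a point or a joint stands for the part that bears it (a point fixed in the world has none). Each returns a list of dicts, best first, with "confidence" (0 to 1); they miss things now and then, are a little off and sometimes report something else, mostly with a low value. They report only what shows in the picture. A call takes as long as a camera call. They do not tell look-alikes from the thing itself.
- look_for(name, picture): "extent" ([left, top, width, height] in pixels, round what is visible of it).
- spot_point(name, picture): "position" ([column, row] in pixels: a listed point, or the origin of a listed thing).
The state is a dict: "t": time; "qpos": joint angles; "qd": joint speeds; "joint_torque": joint torques, N m; "eef_pos": TCP position; "ee_rot": TCP orientation; "ft_force": force on the tool from outside, world axes, zero at the start; "moment": the same for the moment, N m; "width": opening from 0.0 (shut) to 1.0 (fully open).
Only numpy, scipy, OpenCV 4.12 (cv2) and the standard library are available. Lean on these libraries where they do the work, as an engineer would, in place of code of your own. Each camera call takes 0.05 s, during which the arm holds its last target. There are 200 camera calls.

## Working session

There is one attempt and no reset: what is moved stays moved. The work goes in short steps, Python scripts to look and compute and a tool call to move; the robot and the scene stay as the last step left them, time stands still between calls to the robot, and variables do not carry over. Pictures are saved under pics/ and viewed, on a budget of 10 in all, crops included, one or two more only if the job needs it, and the job is handed in when it is done.

Besides the shell and the picture viewer there is one more tool, called after ">>>" as name(argument=value, ...), one argument or row to a line, values as JSON. apply_moves: Moves the arm, as the interface text tells. Its arguments: {"type":"object","properties":{"deltas":{"type":"array","items":{"type":"array","items":{"type":"number"}}},"newtons":{"type":"number"}},"required":["deltas"]}

```bash
mkdir -p pics; ls
cat > h.py <<'E'
import numpy as np, cv2
from workcell import readout, vision, manip, look_for, spot_point
def f(p): return p["image"].shape[0]/2/np.tan(np.radians(p["vfov"])/2)
def ray(p,uv):
    F=f(p);K=np.array([[F,0,p["cx"]],[0,F,p["cy"]],[0,0,1.]])
    q=np.array([(uv[0]-p["cx"])/F,(uv[1]-p["cy"])/F]);s=q.copy()
    for _ in range(20): s=q/(1+p["k1"]*(s@s))
    return np.r_[s,1]
def w(p,uv,z=None,d=None):
    """world point of pixel: by height z, by depth d or by range image"""
    r=ray(p,uv);R=p["R"];t=p["t"];c=-R.T@t;dr=R.T@r
    if z is not None: return c+dr*(z-c[2])/dr[2]
    if d is None:
        u,v=int(round(uv[0])),int(round(uv[1]));a=p["range_z"][max(v-1,0):v+2,max(u-1,0):u+2];a=a[a>0];d=np.median(a) if a.size else np.nan
    return c+dr*d
def proj(p,X):
    c=p["R"]@np.asarray(X)+p["t"];s=c[:2]/c[2];s=s*(1+p["k1"]*(s@s));return s*f(p)+[p["cx"],p["cy"]]
def tri(ps,uvs):
    A=np.zeros((3,3));b=np.zeros(3)
    for p,uv in zip(ps,uvs):
        d=p["R"].T@ray(p,uv);d/=np.linalg.norm(d);c=-p["R"].T@p["t"];M=np.eye(3)-np.outer(d,d);A+=M;b+=M@c
    return np.linalg.solve(A,b)
E
cat > a.py <<'E'
from h import *
np.set_printoptions(precision=4,suppress=True)
s=readout.sense();print(s["eef_pos"],s["ee_rot"],s["width"],manip.tip_reach)
P={n:vision.capture(n) for n in("scene","side","wrist")}
for n,p in P.items(): cv2.imwrite(f"pics/{n}0.png",p["image"]); print(n,-p["R"].T@p["t"],p["R"][2])
for k in["guard_slot","left_place","right_place","grip_p","grip_q","stake_grip","stake_tail","bin","holder","pliers_red","hammer","tin_dark","tin_blue"]:
    for n in("scene","side","wrist"):
        for d in spot_point(k,P[n])[:2]: print(k,n,np.round(d["position"]),round(d["confidence"],2),w(P[n],d["position"]))
E
python3 a.py
```

```text
pics
[0.1587 0.6297 0.2473] [ 0.123   0.9924 -0.0009 -0.0002] 0.9974481482761055 0.017
scene [-0.321  -0.6118  0.7609] [ 0.7419  0.4263 -0.5175]
side [0.5481 0.7046 0.7514] [ 0.0478 -0.7932 -0.607 ]
wrist [0.0784 0.6496 0.3739] [ 0.3078 -0.0786 -0.9482]
guard_slot scene [243. 209.] 0.6 [ 0.5773 -0.0768  0.0671]
guard_slot side [275. 216.] 0.97 [0.558  0.0006 0.1415]
left_place scene [212. 221.] 0.61 [0.5583 0.0087 0.0093]
left_place side [269. 269.] 0.64 [0.5708 0.0418 0.0267]
right_place scene [266. 243.] 0.63 [ 0.5228 -0.1757  0.0325]
grip_p scene [202. 176.] 0.86 [0.528  0.0153 0.1608]
grip_p scene [258. 198.] 0.57 [ 0.5067 -0.1581  0.1666]
grip_p side [293. 166.] 0.77 [ 0.5218 -0.1396  0.169 ]
grip_p side [282. 214.] 0.57 [0.5438 0.0121 0.156 ]
grip_q scene [202. 176.] 0.86 [0.528  0.0153 0.1608]
grip_q scene [258. 198.] 0.57 [ 0.5067 -0.1581  0.1666]
grip_q side [293. 166.] 0.77 [ 0.5218 -0.1396  0.169 ]
grip_q side [282. 214.] 0.57 [0.5438 0.0121 0.156 ]
stake_grip scene [226. 189.] 0.69 [ 0.5199 -0.0623  0.1543]
stake_grip scene [243. 210.] 0.25 [ 0.5763 -0.0765  0.0666]
stake
[... 386 characters left out ...]
0.] 0.7 [ 0.5555 -0.0649  0.01  ]
holder scene [263. 196.] 0.33 [ 0.5182 -0.1664  0.1693]
holder side [274. 243.] 0.63 [0.561  0.0262 0.0901]
pliers_red scene [179. 258.] 0.68 [ 0.3961 -0.0058  0.0014]
pliers_red side [346. 266.] 0.83 [0.4018 0.0126 0.0103]
pliers_red side [174. 280.] 0.49 [0.7682 0.0828 0.0281]
hammer scene [219. 277.] 0.83 [ 0.3769 -0.1366  0.0153]
hammer side [343. 225.] 0.59 [ 0.3918 -0.1335 -0.0013]
tin_dark scene [275. 196.] 0.7 [ 0.5618 -0.1742  0.149 ]
tin_dark side [186. 239.] 0.76 [ 0.7649 -0.0419  0.0304]
tin_blue scene [238. 184.] 0.9 [0.7447 0.0401 0.0242]
tin_blue side [173. 282.] 0.83 [0.7697 0.0874 0.0295]
tin_blue side [281. 218.] 0.22 [0.5473 0.0256 0.1582]
```

```bash
cd pics; python3 -c "
import cv2,numpy as np
cv2.imwrite('c0.png',np.vstack([cv2.imread('scene0.png'),cv2.imread('side0.png')])[:, :][::1]) if 0 else cv2.imwrite('c0.png',cv2.resize(np.hstack([cv2.imread('scene0.png'),cv2.imread('side0.png')]),(800,300)))"
```

```text
(no output)
```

View pics/scene0.png

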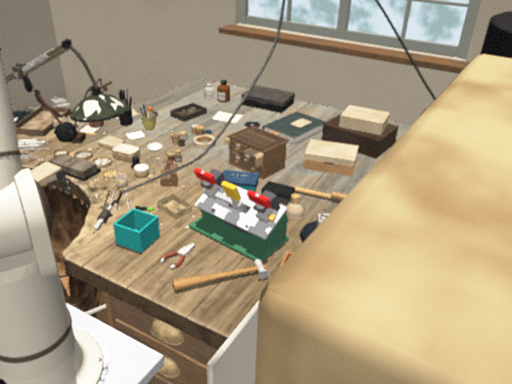

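View pics/side0.png

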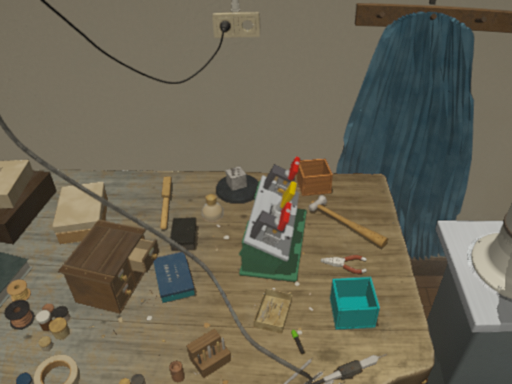

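>>> apply_moves(
  deltas=[
    [85,0,0,40,0],
    [85,15,-35,35,0],
    [85,15,-35,35,0],
    [85,15,-40,30,0],
    [85,15,-40,20,0],
    [85,20,-40,10,0],
    [85,20,-40,0,0],
    [85,20,-40,0,0],
    [85,20,-40,0,0],
    [85,20,-40,0,0],
  ],
)

```text
t: 3.35
eef_pos: [0.3192, 0.2789, 0.4186]
ee_rot: [0.123, 0.992, 0.0, 0.0]
ft_force: [-0.1, -0.2, 0.7]
width: 0.994
```

>>> apply_moves(
  deltas=[
    [85,20,-40,0,0],
    [85,20,-40,0,0],
    [85,20,-40,0,0],
    [85,15,-40,0,0],
    [85,15,-40,0,0],
    [85,15,-40,0,0],
    [85,10,-40,0,0],
    [85,10,-40,0,0],
    [85,0,-35,0,0],
    [85,0,0,0,0],
  ],
)

```text
t: 4.6
eef_pos: [0.4434, -0.0777, 0.4185]
ee_rot: [0.126, 0.992, -0.0, 0.0]
ft_force: [1.3, 0.7, -0.1]
width: 0.999
```

```bash
cat > b.py <<'E'
from h import *
import sys
np.set_printoptions(precision=4,suppress=True)
s=readout.sense();print(s["t"],s["eef_pos"],s["ee_rot"],s["width"],s["ft_force"],s["qpos"])
p=vision.capture("wrist");n=sys.argv[1]
cv2.imwrite(f"pics/{n}.png",p["image"]); np.savez(f"{n}.npz",**{k:v for k,v in p.items()}); print(-p["R"].T@p["t"],p["R"])
for k in sys.argv[2:]:
        for d in spot_point(k,p)[:2]: print(k,np.round(d["position"]),round(d["confidence"],2),w(p,d["position"]))
E
python3 b.py w1 guard_slot left_place right_place grip_p stake_grip stake_tail bin holder
```

```text
4.6 [ 0.4434 -0.0777  0.4185] [ 0.1258  0.9921 -0.0003  0.0002] 0.9992106855791861 [ 1.2516  0.6942 -0.1381] [-0.1743 -0.0347  0.2802  1.7989  0.0104  1.3756  1.4222]
[ 0.3631 -0.0575  0.545 ] [[ 0.2487  0.9686 -0.0001]
 [ 0.9183 -0.2357  0.3181]
 [ 0.3081 -0.0792 -0.948 ]]
guard_slot [270. 195.] 0.7 [ 0.5337 -0.069   0.0737]
guard_slot [271. 212.] 0.61 [ 0.5308 -0.0734  0.1615]
left_place [309. 193.] 0.82 [0.5478 0.0021 0.0755]
right_place [232. 200.] 0.72 [ 0.5258 -0.1428  0.073 ]
right_place [286. 114.] 0.59 [ 0.402  -0.0008  0.    ]
grip_p [220. 215.] 0.75 [ 0.5113 -0.1489  0.1718]
grip_p [327. 204.] 0.56 [0.5334 0.0133 0.173 ]
stake_grip [272. 204.] 0.59 [ 0.5168 -0.0674  0.1649]
stake_tail [319. 203.] 0.65 [0.529  0.0012 0.1719]
stake_tail [273. 210.] 0.44 [ 0.5246 -0.0691  0.1698]
bin [352.  92.] 0.91 [0.3928 0.1313 0.0065]
bin [156. 177.] 0.6 [ 0.4582 -0.2987  0.0057]
holder [269. 195.] 0.98 [ 0.5339 -0.0722  0.0732]
holder [316. 201.] 0.16 [ 0.5261 -0.0025  0.1692]
```

View pics/w1.png

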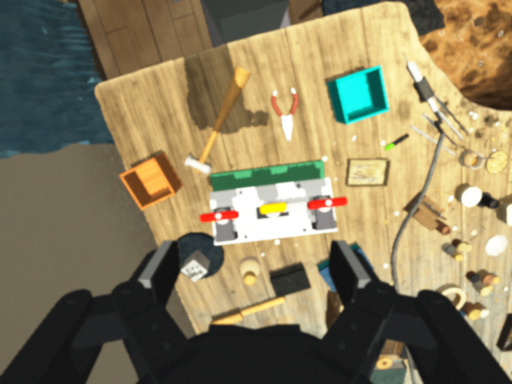

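```bash
cat > c.py <<'E'
from h import *
import sys
np.set_printoptions(precision=4,suppress=True)
p=dict(np.load(sys.argv[1]+".npz"))
def cloud(mask):
    v,u=np.nonzero(mask&(p["range_z"]>0));return np.array([w(p,(a,b),d=p["range_z"][b,a]) for a,b in zip(u,v)])
hsv=cv2.cvtColor(p["image"],cv2.COLOR_BGR2HSV);H,S,V=[hsv[...,i].astype(int) for i in range(3)]
print("f",f(p))
def comps(m,mn=30):
    n,l,st,c=cv2.connectedComponentsWithStats(m.astype(np.uint8))
    return [(l==i) for i in range(1,n) if st[i,4]>=mn]
red=((H<8)|(H>172))&(S>170)&(V>110);yel=(H>22)&(H<35)&(S>170)&(V>120)
for nm,m in(("red",red),("yel",yel)):
    for c in comps(m):
        X=cloud(c)
        if len(X)<20 : continue
        r=cv2.minAreaRect(X[:,:2].astype(np.float32)*1000); T=X[X[:,2]>np.percentile(X[:,2],95)-.006]
        v,u=np.nonzero(c)
        print(nm,len(X),"px",u.mean(),v.mean(),"mean",X.mean(0),"med",np.median(X,0),"zmax",np.percentile(X[:,2],97),"rect",r, "box",cv2.boxPoints(r).round(0).tolist())
        rr=cv2.minAreaRect(np.c_[u,v].astype(np.float32));print("   pixrect",rr,"corners z.165:",[w(p,q,z=.165)[:2].round(4).tolist() for q in cv2.boxPoints(rr)])
org=(H>6)&(H<20)&(S>140)&(V>90)
for c in comps(org,150):
    X=cloud(c); 
    if not len(X): continue
    r=X[(X[:,2]>.05)&(X[:,2]<.08)]
    if len(r)>10: print("bin",len(X),len(r),cv2.minAreaRect(r[:,:2].astype(np.float32)*1000),np.median(r[:,2]))
grn=(H>60)&(H<90)&(S>90)&(V>40)&(V<140)
for c in comps(grn,150):
    X=cloud(c);print("green",len(X),X.min(0),X.max(0))
    r=cv2.minAreaRect(X[:,:2].astype(np.float32)*1000);print(r,cv2.boxPoints(r).round(0).tolist())
g=(S<50)&(V>150); 
for c in comps(g,300):
    X=cloud(c);X=X[(X[:,2]>.04)&(X[:,2]<.14)]
    if len(X)<200: continue
    for _ in range(6):
        m=X.mean(0);n=np.linalg.svd(X-m)[2][2];n*=np.sign(n[2]);X=X[abs((X-m)@n)<.005]
    print("plate",len(X),m,n,"yaw",np.arctan2(-n[1],-n[0]))
E
python3 c.py w1
```

```text
f 264.51159588000047
red 113 px 339.01769911504425 201.23893805309734 mean [0.5348 0.032  0.1713] med [0.5345 0.032  0.1715] zmax 0.17385505431439208 rect ((534.9500732421875, 31.493894577026367), (22.07559585571289, 12.498513221740723), 78.25261688232422) box [[527.0, 22.0], [539.0, 19.0], [543.0, 41.0], [531.0, 44.0]]
   pixrect ((339.0, 201.0), (8.0, 14.0), 90.0) corners z.165: [[0.528, 0.0239], [0.5334, 0.045], [0.5467, 0.0432], [0.5411, 0.0219]]
red 129 px 316.16153846153844 203.83076923076922 mean [ 0.5302 -0.0026  0.1712] med [ 0.53   -0.0028  0.1714] zmax 0.17354898665498802 rect ((531.1934204101562, -2.423182487487793), (25.099464416503906, 11.919880867004395), 82.58521270751953) box [[524.0, -14.0], [535.0, -16.0], [539.0, 9.0], [527.0, 11.0]]
   pixrect ((316.5, 204.0), (8.0, 17.0), 90.0) corners z.165: [[0.5236, -0.0129], [0.5302, 0.0126], [0.5434, 0.0104], [0.5367, -0.0153]]
red 114 px 228.93859649122808 214.47368421052633 mean [ 0.5141 -0.1361  0.1711] med [ 0.5138 -0.1364  0.1714] zmax 0.17360480581237048 rect ((514.47998046875, -136.31666564941406), (24.83112716674804
[... 1484 characters left out ...]
4.013684272766113) [[363.0, 164.0], [367.0, 100.0], [436.0, 105.0], [432.0, 168.0]]
green 344 [0.3609 0.0855 0.0004] [0.439  0.1035 0.0607]
((399.0599365234375, 90.43499755859375), (17.518962860107422, 78.71328735351562), 83.5769271850586) [[359.0, 86.0], [437.0, 77.0], [439.0, 95.0], [361.0, 104.0]]
green 1309 [ 0.4851 -0.1846  0.0072] [0.5428 0.0401 0.0139]
((512.7284545898438, -71.9454574584961), (226.4124298095703, 36.502628326416016), 83.21526336669922) [[481.0, -182.0], [517.0, -187.0], [544.0, 38.0], [508.0, 43.0]]
plate 4237 [ 0.5576 -0.0752  0.0843] [-0.4196  0.0511  0.9063] yaw -0.12112987217316647
plate 316 [ 0.666  -0.27    0.0606] [-0.0111 -0.0073  0.9999] yaw 0.5794208404699243
```

>>> apply_moves(
  deltas=[
    [32,10,10,-10,0.17],
    [32,12,12,-20,0.17],
    [32,12,12,-20,0.17],
    [32,12,12,-20,0.17],
    [32,12,12,-20,0.17],
    [32,12,12,-20,0.17],
    [32,12,12,-20,0.17],
    [32,12,10,-20,0.17],
    [32,0,0,-10,0.17],
    [32,0,0,-10,0.174],
  ],
)

```text
t: 6.3
eef_pos: [0.5323, 0.0171, 0.2464]
ee_rot: [-0.605, 0.796, 0.002, -0.016]
ft_force: [0.1, -0.5, -3.0]
width: 0.376
```

```bash
python3 b.py w2 ; python3 c.py w2|grep -E "red|yel|pix|plate"
```

```text
6.3 [0.5323 0.0171 0.2464] [-0.605   0.7961  0.0024 -0.0159] 0.3763329000197889 [ 0.0917 -0.5043 -2.9832] [ 0.4491  0.3465 -0.66    1.8193  0.2486  1.0886  2.5652]
[ 0.5128 -0.06    0.3748] [[-0.9634  0.267   0.0229]
 [ 0.2616  0.9184  0.2967]
 [ 0.0581  0.2918 -0.9547]]
red 629 px 208.4129746835443 11.406645569620252 mean [ 0.5215 -0.1305  0.165 ] med [ 0.5218 -0.1299  0.1681] zmax 0.1732900102821621 rect ((524.35498046875, -132.2405242919922), (16.35369110107422, 28.452369689941406), 59.23245620727539) box [[508.0, -132.0], [532.0, -147.0], [541.0, -132.0], [516.0, -118.0]]
   pixrect ((209.0, 14.0), (28.0, 28.0), 90.0) corners z.165: [[0.5281, -0.14], [0.5094, -0.1347], [0.5146, -0.1176], [0.5337, -0.123]]
red 41 px 343.2439024390244 137.3658536585366 mean [0.3966 0.0121 0.0117] med [0.3968 0.0123 0.0116] zmax 0.013476279071431072 rect ((396.59222412109375, 12.161109924316406), (5.081664562225342, 16.217926025390625), 57.275760650634766) box [[388.0, 14.0], [402.0, 6.0], [405.0, 10.0], [391.0, 19.0]]
   pixrect ((343.1999816894531, 137.39999389648438), (11.384199142456055, 3.79473
[... 531 characters left out ...]
8632812) corners z.165: [[0.5431, -0.0189], [0.525, -0.0171], [0.5319, 0.047], [0.5517, 0.0453]]
yel 1698 px 224.94035087719297 101.14736842105263 mean [ 0.5287 -0.0694  0.1596] med [ 0.5276 -0.0697  0.1661] zmax 0.16999628847133133 rect ((530.908447265625, -69.12936401367188), (39.475337982177734, 30.591758728027344), 83.70777893066406) box [[514.0, -87.0], [544.0, -90.0], [548.0, -51.0], [518.0, -48.0]]
   pixrect ((223.92703247070312, 101.037841796875), (55.36671447753906, 34.36375427246094), 81.02737426757812) corners z.165: [[0.5386, -0.0906], [0.5135, -0.0874], [0.5182, -0.0477], [0.5447, -0.0509]]
plate 10391 [ 0.5717 -0.0859  0.0914] [-0.4192  0.0503  0.9065] yaw -0.11935211870450259
```

View pics/w2.png

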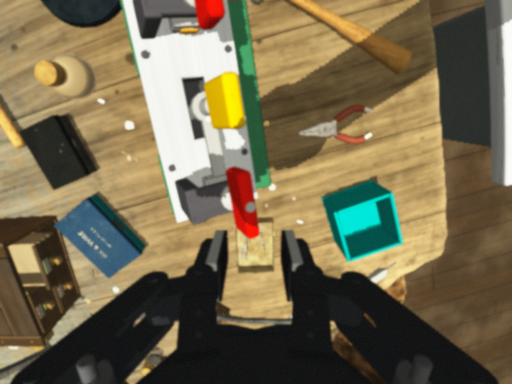

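>>> apply_moves(
  deltas=[
    [32,0,0,0,-0.187],
    [32,0,0,0,-0.187],
    [32,0,0,0,-0.187],
    [32,0,0,0,-0.187],
    [32,0,0,0,-0.187],
    [32,0,0,0,-0.187],
    [32,0,0,0,-0.187],
    [32,0,0,0,-0.187],
    [32,0,0,0,-0.187],
    [32,0,0,0,-0.187],
  ],
)

```text
t: 7.6
eef_pos: [0.5327, 0.016, 0.2472]
ee_rot: [0.287, 0.958, 0.014, -0.007]
ft_force: [1.0, -0.2, -0.0]
width: 0.373
```

>>> apply_moves(
  deltas=[
    [32,0,0,0,-0.187],
    [32,0,0,0,-0.187],
    [32,0,0,0,-0.187],
    [32,0,0,0,-0.187],
    [32,0,0,0,-0.187],
    [32,0,0,0,0],
  ],
)

```text
t: 8.35
eef_pos: [0.5326, 0.0162, 0.2472]
ee_rot: [0.685, 0.728, 0.016, -0.0]
ft_force: [-0.4, 0.2, -0.1]
width: 0.378
```

```bash
cat > s.py <<'E'
from h import *
np.set_printoptions(precision=4,suppress=True)
s=readout.sense();q=s["ee_rot"];a=np.degrees(np.arctan2(q[1],q[0]));ty=(2*a-90+180)%360-180
print("t",s["t"],"pos",s["eef_pos"],"toolY deg",round(ty,1),"width mm",s["width"]*85.4,"F",s["ft_force"],"M",s["moment"],"q7",s["qpos"][6],"q",s["ee_rot"])
E
python3 s.py
```

```text
t 8.35 pos [0.5326 0.0162 0.2472] toolY deg 3.5 width mm 32.2811038241865 F [-0.358   0.1545 -0.135 ] M [-0.0566  0.0183 -0.0023] q7 -0.04144914301003154 q [ 0.685   0.7284  0.0163 -0.0001]
```

>>> apply_moves(
  deltas=[
    [32,6,-2.5,0,-0.18],
    [32,0,0,-15,0],
    [32,0,0,-20,0],
    [32,0,0,-20,0],
    [32,0,0,-12,0],
    [32,0,0,-6,0],
    [32,0,0,0,0],
  ],
)

```text
t: 9.22
eef_pos: [0.5383, 0.0135, 0.1735]
ee_rot: [0.748, 0.664, 0.016, 0.001]
ft_force: [-0.2, -0.3, 0.6]
width: 0.372
```

```bash
python3 s.py
cat > v.py <<'E'
from h import *
import sys
p=vision.capture(sys.argv[1]);x0,y0,x1,y1=map(int,sys.argv[3:7])
cv2.imwrite(f"pics/{sys.argv[2]}.png",cv2.resize(p["image"][y0:y1,x0:x1],None,fx=int(sys.argv[7]),fy=int(sys.argv[7]),interpolation=cv2.INTER_CUBIC))
np.savez(sys.argv[2]+".npz",**p)
E
python3 v.py side s1 215 120 375 270 4
```

```text
t 9.225 pos [0.5383 0.0135 0.1735] toolY deg -6.8 width mm 31.80290761750327 F [-0.2074 -0.3208  0.6153] M [-0.0142  0.0461 -0.0025] q7 -0.22981644502959828 q [0.7476 0.664  0.0159 0.0007]
```

View pics/s1.png

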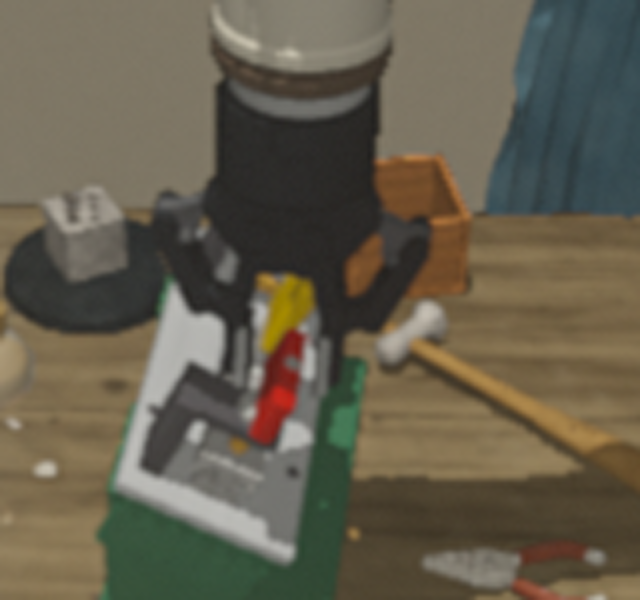

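>>> apply_moves(
  deltas=[
    [27,0,0,-4,0],
    [27,0,0,0,0],
    [27,0,0,0,0.1],
    [27,0,0,0,0.1],
    [27,0,0,0,0.08],
    [27,0,0,0,0],
  ],
)

```text
t: 10.02
eef_pos: [0.538, 0.0137, 0.1698]
ee_rot: [0.648, 0.761, 0.016, -0.002]
ft_force: [-1.9, 0.9, 0.7]
width: 0.313
```

```bash
python3 s.py
```

```text
t 10.025 pos [0.538  0.0137 0.1698] toolY deg 9.2 width mm 26.75707740316349 F [-1.8985  0.8963  0.6726] M [ 0.2133  0.3039 -0.0645] q7 0.032407752184931846 q [ 0.6483  0.7612  0.016  -0.0017]
```

>>> apply_moves(
  deltas=[
    [27,0,0,0,0.05],
    [27,0,0,0,0.05],
    [27,0,0,0,0],
  ],
)

```text
t: 10.4
eef_pos: [0.5377, 0.0143, 0.1698]
ee_rot: [0.61, 0.792, 0.016, -0.003]
ft_force: [-4.7, 3.9, 3.2]
width: 0.315
```

```bash
python3 s.py
```

```text
t 10.4 pos [0.5377 0.0143 0.1698] toolY deg 14.8 width mm 26.929542555107275 F [-4.7392  3.8989  3.1996] M [ 0.6389  0.7387 -0.2265] q7 0.12490612964372516 q [ 0.6099  0.7923  0.0159 -0.0029]
```

>>> apply_moves(
  deltas=[
    [27,0,0,0,0.05],
    [27,0,0,0,0.03],
    [27,0,0,0,0],
  ],
)

```text
t: 10.78
eef_pos: [0.5377, 0.0144, 0.1699]
ee_rot: [0.578, 0.816, 0.016, -0.004]
ft_force: [-4.9, 3.3, 2.6]
width: 0.316
```

```bash
python3 s.py;python3 - <<'E'
from h import *
p=vision.capture("side");np.savez("s2.npz",**p)
a=np.load("s1.npz")["image"]
for im in(a,p["image"]):
    h=cv2.cvtColor(im,cv2.COLOR_BGR2HSV).astype(int);m=((h[...,0]<8)|(h[...,0]>172))&(h[...,1]>170)&(h[...,2]>110);m[:, :265]=0;m[:, 305:]=0;m[:195]=0;m[240:]=0
    v,u=np.nonzero(m);print(len(u),cv2.fitLine(np.c_[u,v].astype(np.float32),2,0,.01,.01).ravel(),cv2.minAreaRect(np.c_[u,v].astype(np.float32)))
E
```

```text
t 10.775 pos [0.5377 0.0144 0.1699] toolY deg 19.4 width mm 27.015788389424287 F [-4.8918  3.302   2.5972] M [ 0.6744  0.8579 -0.1747] q7 0.1995239608714733 q [ 0.5777  0.8161  0.0158 -0.0035]
130 [  0.32159007  -0.94687897 284.07693    218.78462   ] ((285.18194580078125, 216.79837036132812), (7.730077266693115, 27.54197883605957), 23.629377365112305)
136 [ 2.5098583e-01 -9.6799076e-01  2.8452206e+02  2.1829411e+02] ((285.5472717285156, 216.42979431152344), (7.708143711090088, 28.584367752075195), 15.5241117477417)
```

>>> apply_moves(
  deltas=[
    [27,0,0,0,0.09],
    [27,0,0,0,0.09],
    [27,0,0,0,0.09],
    [27,0,0,0,0.09],
    [27,0,0,0,0.09],
    [27,0,0,0,0.09],
    [27,0,0,0,0.09],
    [27,0,0,0,0.09],
    [27,0,0,0,0.09],
    [27,0,0,0,0],
  ],
)

```text
t: 12.08
eef_pos: [0.538, 0.0131, 0.1698]
ee_rot: [0.21, 0.978, 0.013, -0.009]
ft_force: [-4.2, 0.4, 2.9]
width: 0.318
```

```bash
python3 s.py
```

```text
t 12.075 pos [0.538  0.0131 0.1698] toolY deg 65.8 width mm 27.164172386535384 F [-4.1664  0.4291  2.8813] M [ 0.0836  0.7841 -0.1824] q7 0.9375416010916728 q [ 0.21    0.9776  0.0132 -0.0091]
```

>>> apply_moves(
  deltas=[
    [27,0,0,0,0.08],
    [27,0,0,0,0.08],
    [27,0,0,0,0.06],
    [27,0,0,0,0],
  ],
)

```text
t: 12.58
eef_pos: [0.5385, 0.0131, 0.1698]
ee_rot: [0.102, 0.995, 0.012, -0.01]
ft_force: [-2.7, 0.1, 2.1]
width: 0.316
```

```bash
python3 s.py
```

```text
t 12.575 pos [0.5385 0.0131 0.1698] toolY deg 78.3 width mm 27.021772633940174 F [-2.6616  0.0899  2.0666] M [ 0.0184  0.3484 -0.1379] q7 1.1319208191308903 q [ 0.1017  0.9947  0.0123 -0.0101]
```

>>> apply_moves(
  deltas=[
    [27,0,0,0,0.06],
    [27,0,0,0,0.06],
    [27,0,0,0,0.06],
    [27,0,0,0,0],
  ],
)

```text
t: 13.08
eef_pos: [0.5389, 0.013, 0.1699]
ee_rot: [0.013, 1.0, 0.012, -0.011]
ft_force: [-2.5, 0.4, 1.9]
width: 0.316
```

```bash
python3 s.py
```

```text
t 13.075 pos [0.5389 0.013  0.1699] toolY deg 88.5 width mm 27.020299975454318 F [-2.5202  0.4481  1.9301] M [ 0.1174 -0.2043 -1.322 ] q7 1.28858403365699 q [ 0.0132  0.9998  0.0117 -0.0108]
```

>>> apply_moves(
  deltas=[
    [32,0,0,0,-0.12],
    [32,0,0,0,-0.1],
    [32,0,0,12,0],
    [32,0,0,25,0],
    [32,0,0,35,0],
    [32,0,-20,25,0],
    [32,0,-20,0,0],
  ],
)

```text
t: 13.95
eef_pos: [0.5405, -0.0266, 0.2703]
ee_rot: [0.118, 0.993, 0.012, -0.007]
ft_force: [0.6, -0.5, 0.1]
width: 0.378
```

```bash
python3 s.py; python3 b.py w3; python3 c.py w3|grep -E "red|yel|pix|plate"
```

```text
t 13.95 pos [ 0.5405 -0.0266  0.2703] toolY deg 76.4 width mm 32.27930989768573 F [ 0.5543 -0.4935  0.1463] M [-0.0174 -0.0133  0.0395] q7 1.233375381378806 q [ 0.1185  0.9929  0.0124 -0.0067]
13.95 [ 0.5405 -0.0266  0.2703] [ 0.1185  0.9929  0.0124 -0.0067] 0.3779778676543996 [ 0.5543 -0.4935  0.1463] [ 0.4052  0.293  -0.4682  1.7909  0.1167  1.0997  1.2334]
[ 0.4612 -0.0111  0.3982] [[ 0.2345  0.9718  0.0235]
 [ 0.925  -0.2305  0.3021]
 [ 0.299  -0.0491 -0.953 ]]
red 34 px 224.08823529411765 41.23529411764706 mean [ 0.3734 -0.0211  0.0115] med [ 0.3729 -0.0213  0.0117] zmax 0.012529778506157968 rect ((373.62542724609375, -21.375497817993164), (4.997157573699951, 16.123620986938477), 83.06914520263672) box [[365.0, -23.0], [381.0, -25.0], [382.0, -20.0], [366.0, -18.0]]
   pixrect ((223.9461669921875, 41.56923294067383), (13.02364730834961, 3.7210419178009033), 82.87498474121094) corners z.165: [[0.4036, -0.0181], [0.4039, -0.0152], [0.4134, -0.0164], [0.413, -0.0194]]
red 740 px 293.7573726541555 182.2533512064343 mean [0.534  0.0135 0.1717] med [0.5365 0.0115 0.1728] zmax 0.181300
[... 890 characters left out ...]
-0.1888]]
yel 755 px 206.11609498680738 190.655672823219 mean [ 0.5251 -0.0664  0.164 ] med [ 0.5234 -0.0661  0.1675] zmax 0.17018960260053098 rect ((535.4861450195312, -81.84380340576172), (38.93089294433594, 73.73950958251953), 24.88103675842285) box [[502.0, -57.0], [533.0, -123.0], [569.0, -107.0], [538.0, -40.0]]
   pixrect ((205.66278076171875, 191.0889129638672), (19.174314498901367, 45.647613525390625), 79.99201965332031) corners z.165: [[0.5145, -0.0867], [0.5172, -0.0447], [0.5355, -0.0465], [0.5329, -0.0895]]
plate 8558 [ 0.5598 -0.0772  0.0854] [-0.4193  0.0503  0.9065] yaw -0.11943460548762302
plate 419 [ 0.661  -0.2719  0.0607] [-0.0137  0.0015  0.9999] yaw -0.11169485733544973
```

View pics/w3.png

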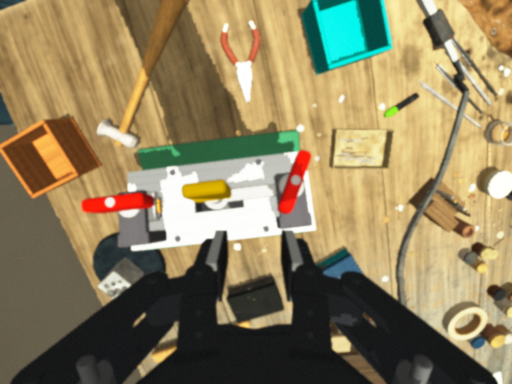

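>>> apply_moves(
  deltas=[
    [34,-4,-12,0,-0.182],
    [34,-4,-15,0,-0.182],
    [34,-4.5,-15.4,0,-0.182],
    [34,0,0,0,-0.182],
    [34,0,0,-15,-0.182],
    [34,0,0,-20,-0.182],
    [34,0,0,-20,-0.182],
    [34,0,0,-20,-0.18],
    [34,0,0,-15,0],
    [34,0,0,0,0],
  ],
)

```text
t: 15.25
eef_pos: [0.5252, -0.0685, 0.1758]
ee_rot: [0.748, 0.664, 0.015, 0.0]
ft_force: [0.3, -0.1, -0.5]
width: 0.396
```

```bash
python3 s.py
```

```text
t 15.25 pos [ 0.5252 -0.0685  0.1758] toolY deg -6.8 width mm 33.793561628714556 F [ 0.293  -0.058  -0.4507] M [ 0.0179  0.0702 -0.0024] q7 -0.09052282501299895 q [0.7479 0.6637 0.0154 0.    ]
```

>>> apply_moves(
  deltas=[
    [34,2.8,0,-4,0],
    [34,0,0,-5,0],
    [34,0,0,-4,0],
    [30,0,0,0,0.1],
    [30,0,0,0,0.1],
    [30,0,0,0,0.1],
    [30,0,0,0,0.1],
    [30,0,0,0,0],
  ],
)

```text
t: 16.25
eef_pos: [0.5281, -0.0692, 0.1636]
ee_rot: [0.603, 0.797, 0.016, -0.003]
ft_force: [-0.9, 0.3, 1.6]
width: 0.348
```

```bash
python3 s.py;python3 v.py side s3 215 120 375 270 4
```

```text
t 16.25 pos [ 0.5281 -0.0692  0.1636] toolY deg 15.8 width mm 29.725538624347802 F [-0.919   0.265   1.5541] M [-0.0468  0.4229 -0.0208] q7 0.27386332055483065 q [ 0.6033  0.7974  0.0156 -0.0027]
```

View pics/s3.png

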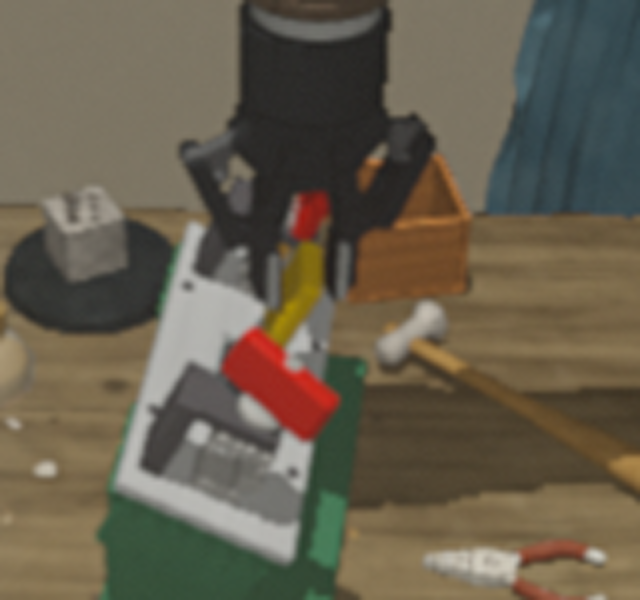

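>>> apply_moves(
  deltas=[
    [28,0,0,0,0.1],
    [28,0,0,0,0.1],
    [28,0,0,0,0.1],
    [28,0,0,0,0.1],
    [28,0,0,0,0.1],
    [28,0,0,0,0],
  ],
)

```text
t: 17.05
eef_pos: [0.5281, -0.0694, 0.1637]
ee_rot: [0.388, 0.921, 0.014, -0.007]
ft_force: [-2.6, -1.3, 3.3]
width: 0.33
```

```bash
python3 s.py
```

```text
t 17.05 pos [ 0.5281 -0.0694  0.1637] toolY deg 44.3 width mm 28.187676190127096 F [-2.6203 -1.2555  3.3004] M [-0.2443  0.7601 -0.1134] q7 0.7279892645351702 q [ 0.3881  0.9215  0.0145 -0.0066]
```

Moving lightly. Continue to the final yaw, closing the gap.

>>> apply_moves(
  deltas=[
    [26,0,0,0,0.1],
    [26,0,0,0,0.1],
    [25,0,0,0,0.1],
    [25,0,0,0,0.1],
    [24,0,0,0,0.04],
    [22,0,0,0,0],
    [22,0,0,0,0],
  ],
)

```text
t: 17.92
eef_pos: [0.5281, -0.0694, 0.1638]
ee_rot: [0.178, 0.984, 0.013, -0.01]
ft_force: [-5.1, -1.5, 6.1]
width: 0.257
```

```bash
python3 s.py;python3 b.py w4; python3 c.py w4|grep -E "yel|pix"
```

```text
t 17.925 pos [ 0.5281 -0.0694  0.1638] toolY deg 69.5 width mm 21.982054673639105 F [-5.0652 -1.4764  6.1216] M [-0.3151  1.0099 -0.1073] q7 1.1179927281051887 q [ 0.1778  0.9839  0.0128 -0.0097]
17.925 [ 0.5281 -0.0694  0.1638] [ 0.1778  0.9839  0.0128 -0.0097] 0.2574011085906218 [-5.0652 -1.4764  6.1216] [ 0.4947  0.4185 -0.489   1.9047  0.2118  0.8898  1.118 ]
[ 0.4522 -0.0447  0.2922] [[ 0.3493  0.9367  0.0221]
 [ 0.893  -0.34    0.295 ]
 [ 0.2839 -0.0834 -0.9552]]
   pixrect ((246.5000457763672, 28.0), (45.16857147216797, 10.733126640319824), 63.43495178222656) corners z.165: [[0.4119, -0.0368], [0.4116, -0.0323], [0.4295, -0.0298], [0.4299, -0.0344]]
   pixrect ((282.3536376953125, 30.682924270629883), (7.123989582061768, 20.74338150024414), 12.094757080078125) corners z.165: [[0.4296, -0.0227], [0.4227, -0.0183], [0.4242, -0.0156], [0.4312, -0.02]]
   pixrect ((408.1973876953125, 221.02268981933594), (36.22282028198242, 111.0069808959961), 16.484453201293945) corners z.165: [[0.5593, -0.0077], [0.5041, 0.0211], [0.5161, 0.0378], [0.5745, 0.0106]]
   pixrect ((105.7500152587890
[... 496 characters left out ...]
29296875, 263.5243225097656), (23.738636016845703, 76.62938690185547), 16.606979370117188) corners z.165: [[0.5459, -0.0921], [0.5069, -0.0638], [0.5149, -0.0539], [0.5553, -0.0815]]
yel 31 px 177.41935483870967 264.16129032258067 mean [ 0.5455 -0.1418  0.1043] med [ 0.5455 -0.1417  0.1042] zmax 0.1066985564470294 rect ((545.0711059570312, -142.09300231933594), (2.2011029720306396, 11.1482572555542), 85.94720458984375) box [[539.0, -143.0], [551.0, -144.0], [551.0, -141.0], [540.0, -141.0]]
   pixrect ((177.2115478515625, 263.5577392578125), (15.297059059143066, 2.1572773456573486), 78.69007110595703) corners z.165: [[0.5104, -0.1097], [0.5105, -0.1085], [0.5198, -0.1111], [0.5196, -0.1123]]
```

View pics/w4.png

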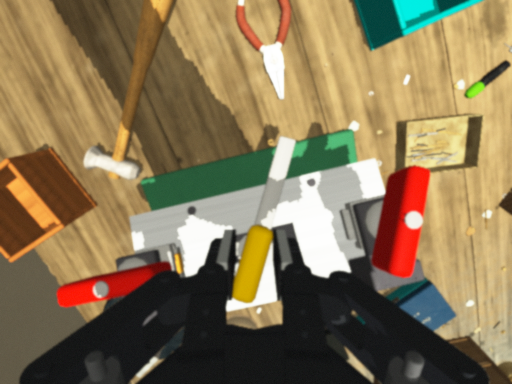

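>>> apply_moves(
  deltas=[
    [28,0,0,0,0],
    [28,3,-1,-5,0],
    [28,4,-1,-5,0],
    [28,0,0,-4,0],
    [22,0,0,0,0],
    [17,0,0,0,0],
    [12,0,0,0,0],
    [12,0,0,0,0],
    [12,0,0,0,0],
  ],
  newtons=25,
)

```text
t: 19.1
eef_pos: [0.5357, -0.07, 0.15]
ee_rot: [0.176, 0.984, 0.014, -0.009]
ft_force: [-0.5, 3.0, 1.7]
width: 0.158
```

```bash
python3 s.py;python3 b.py w5; python3 c.py w5|grep -E "yel"; python3 v.py side s4 215 120 375 270 4;  python3 - <<'E'
import cv2,numpy as np
a=cv2.imread('pics/w5.png')[90:384,60:460];b=cv2.resize(cv2.imread('pics/s4.png'),(400,375));a=cv2.copyMakeBorder(a,0,375-a.shape[0],0,0,0);cv2.imwrite('pics/m5.png',np.hstack([a,b]))
E
```

```text
t 19.1 pos [ 0.5357 -0.07    0.15  ] toolY deg 69.8 width mm 13.533913471014912 F [-0.4623  3.0277  1.6684] M [1.1308 0.2284 0.1836] q7 1.1115250956971525 q [ 0.1757  0.9843  0.0136 -0.0092]
19.1 [ 0.5357 -0.07    0.15  ] [ 0.1757  0.9843  0.0136 -0.0092] 0.15847673853647437 [-0.4623  3.0277  1.6684] [ 0.485   0.4498 -0.4811  1.8967  0.2278  0.8683  1.1115]
[ 0.4596 -0.0458  0.2783] [[ 0.3453  0.9382  0.0239]
 [ 0.894  -0.3366  0.2958]
 [ 0.2855 -0.0807 -0.955 ]]
yel 2133 px 253.43630424638357 226.9006066262249 mean [ 0.5108 -0.062   0.164 ] med [ 0.5112 -0.0619  0.1644] zmax 0.17332314781490726 rect ((510.5385437011719, -61.81718444824219), (12.967395782470703, 33.520591735839844), 69.38125610351562) box [[493.0, -62.0], [524.0, -74.0], [529.0, -62.0], [497.0, -50.0]]
```

View pics/m5.png

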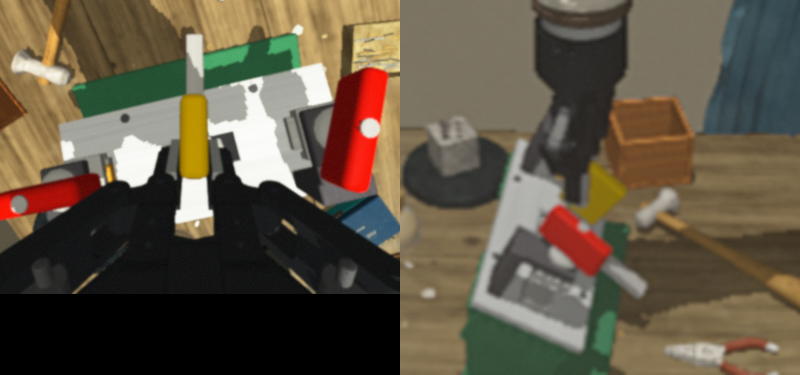

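>>> apply_moves(
  deltas=[
    [19,0,0,0,0],
    [19,0,0,0,0],
    [19,-8,2.5,0,0],
    [19,-6,2,0,0],
    [12,0,0,0,0],
    [12,0,0,0,0],
    [12,0,0,0,0],
  ],
  newtons=30,
)

```text
t: 20.08
eef_pos: [0.5211, -0.0653, 0.15]
ee_rot: [0.176, 0.984, 0.014, -0.01]
ft_force: [-5.1, 2.9, 6.2]
width: 0.155
```

```bash
python3 s.py;python3 b.py w6; python3 c.py w6|grep -E "yel"
python3 - <<'E'
from h import *
p=dict(np.load("w6.npz"))
# tail pixels: bright band ahead of the yellow; cloud along it
N=np.array([-.4196,.0508,.9063]);s0=np.array([.5605,-.073,.085])
hsv=cv2.cvtColor(p["image"],cv2.COLOR_BGR2HSV)
for v in range(110,235,8):
    r=[]
    for u in range(215,290,6):
        X=w(p,(u,v));r.append(f"{(X-s0)@N*1000:.0f}")
    print(v," ".join(r))
E
```

```text
t 20.075 pos [ 0.5211 -0.0653  0.15  ] toolY deg 69.8 width mm 13.240175686407174 F [-5.1401  2.9301  6.2362] M [1.2487 0.9791 0.2323] q7 1.1091724965652614 q [ 0.1756  0.9843  0.0135 -0.01  ]
20.075 [ 0.5211 -0.0653  0.15  ] [ 0.1756  0.9843  0.0135 -0.01  ] 0.1550371860235032 [-5.1401  2.9301  6.2362] [ 0.4895  0.4272 -0.4872  1.9319  0.2202  0.8558  1.1092]
[ 0.4451 -0.0411  0.2784] [[ 0.3451  0.9383  0.0234]
 [ 0.8946 -0.3364  0.2942]
 [ 0.2839 -0.0806 -0.9555]]
yel 1937 px 253.79876479670614 245.47658260422028 mean [ 0.5069 -0.061   0.1613] med [ 0.5072 -0.0609  0.1616] zmax 0.17126248533924726 rect ((506.7231140136719, -60.92743682861328), (12.917057037353516, 33.336090087890625), 69.72268676757812) box [[489.0, -61.0], [520.0, -73.0], [525.0, -61.0], [493.0, -49.0]]
110 -24 -24 -24 -25 -26 -27 -26 -28 -28 -29 -29 -29 -30
118 -27 -27 -28 -29 -29 -30 -31 -31 -32 -32 -33 -33 -34
126 -30 -31 -31 -31 -32 -33 -33 -34 -35 -35 -36 -37 -37
134 -33 -34 -34 -35 -36 -36 -37 -37 -38 -38 -39 -41 -41
142 -37 -37 -38 -38 -39 -40 3 2 -42 -42 -43 -43 -44
150 -40 -41 -41 -42 -42 -43 5 5 -45 -45 -46 -47 -47
158 -43 -44 -45 -46 -46 -46 6 6 -41 -41 -40 -41 -41
166 -47 -47 -48 -42 -41 -41 7 7 5 -42 -43 -44 -45
174 -41 -41 -42 -43 -44 -44 9 9 7 -46 -47 -48 -49
182 -44 -45 -45 -46 -46 -47 11 10 8 -50 -51 -51 -51
190 -48 -49 -49 -50 -50 -51 12 12 11 -53 -54 -55 -56
198 -51 -52 -53 -53 -54 -54 13 13 12 0 0 0 0
206 -55 -56 -0 0 0 88 89 87 87 0 0 0 1
214 1 0 0 0 0 90 89 89 88 -0 1 0 1
222 -0 0 0 1 1 90 91 90 89 -0 0 1 -0
230 1 1 1 72 73 91 91 91 90 70 71 1 0
```

>>> apply_moves(
  deltas=[
    [10,3.6,-0.4,1.7,0],
    [10,3.6,-0.4,1.7,0],
    [10,-2,0.2,4.5,0],
    [10,-2,0.2,4.5,0],
    [10,0,0,0,0],
  ],
  newtons=35,
)

```text
t: 20.75
eef_pos: [0.5242, -0.0661, 0.1621]
ee_rot: [0.176, 0.984, 0.013, -0.01]
ft_force: [-2.0, 5.0, -1.4]
width: 0.158
```

```bash
python3 s.py
```

```text
t 20.75 pos [ 0.5242 -0.0661  0.1621] toolY deg 69.7 width mm 13.511932030870387 F [-2.0145  4.9543 -1.4492] M [1.4479 0.5353 0.1326] q7 1.117316525294537 q [ 0.1761  0.9842  0.0135 -0.0099]
```

>>> apply_moves(
  deltas=[
    [10,-2.1,0.3,4.5,0],
    [10,-4.2,0.5,9,0],
    [10,-4.2,0.5,9,0],
    [10,0,0,0,0],
  ],
)

```text
t: 21.25
eef_pos: [0.5146, -0.065, 0.1864]
ee_rot: [0.176, 0.984, 0.013, -0.009]
ft_force: [-1.4, 5.3, -0.5]
width: 0.159
```

```bash
python3 s.py; python3 v.py side s5 215 120 375 270 4
```

```text
t 21.25 pos [ 0.5146 -0.065   0.1864] toolY deg 69.7 width mm 13.571304732302607 F [-1.3834  5.3196 -0.4661] M [1.6458 0.4286 0.1512] q7 1.1372608894935894 q [ 0.1761  0.9842  0.0133 -0.0085]
```

View pics/s5.png

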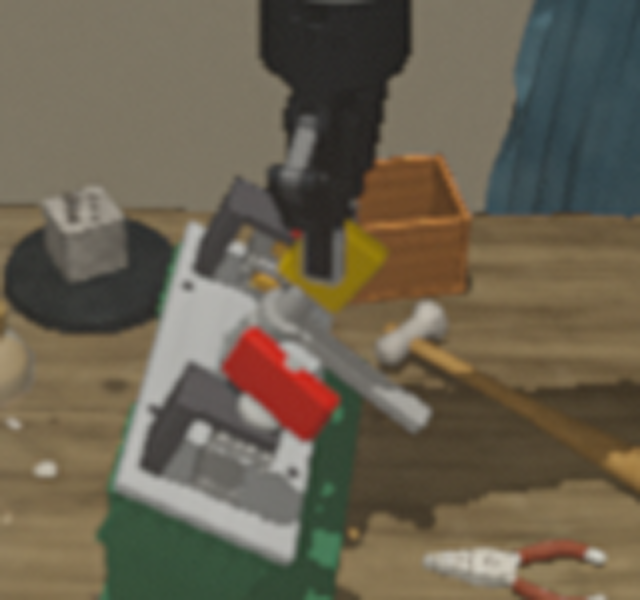

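>>> apply_moves(
  deltas=[
    [10,-4.2,0.5,9,0],
    [10,-4.2,0.5,9,0],
    [10,-4.2,0.5,9,0],
    [10,-4.2,0.5,9,0],
    [10,0,0,25,0],
    [10,0,0,35,0],
    [10,0,0,35,0],
    [10,0,0,0,0],
  ],
)

```text
t: 22.3
eef_pos: [0.4994, -0.064, 0.3189]
ee_rot: [0.176, 0.984, 0.013, -0.006]
ft_force: [0.7, -0.4, -3.4]
width: 0.161
```

```bash
python3 s.py;python3 b.py w7; python3 c.py w7|grep -E "yel|bin"; python3 v.py side s6 215 50 375 200 4;  python3 - <<'E'
import cv2,numpy as np
a=cv2.imread('pics/w7.png')[20:384,60:460];b=cv2.resize(cv2.imread('pics/s6.png'),(400,375));a=cv2.copyMakeBorder(a,0,375-a.shape[0],0,0,0);cv2.imwrite('pics/m7.png',np.hstack([a,b]))
E
```

```text
t 22.3 pos [ 0.4994 -0.064   0.3189] toolY deg 69.7 width mm 13.761143731279274 F [ 0.6795 -0.3963 -3.3857] M [0.0185 0.0699 0.003 ] q7 1.226497857000586 q [ 0.1765  0.9842  0.0127 -0.0059]
22.3 [ 0.4994 -0.064   0.3189] [ 0.1765  0.9842  0.0127 -0.0059] 0.1611375144177901 [ 0.6795 -0.3963 -3.3857] [ 0.5726  0.1802 -0.5415  1.8147  0.071   1.181   1.2265]
[ 0.4225 -0.0393  0.4467] [[ 0.3466  0.9377  0.0233]
 [ 0.8916 -0.3371  0.3023]
 [ 0.2913 -0.084  -0.9529]]
yel 2106 px 253.91631205673758 245.82695035460992 mean [ 0.4853 -0.0597  0.3306] med [ 0.4853 -0.0595  0.3312] zmax 0.3400116887696199 rect ((605.6134033203125, -105.13328552246094), (40.09649658203125, 292.69622802734375), 74.7573013305664) box [[459.0, -86.0], [742.0, -163.0], [752.0, -124.0], [470.0, -47.0]]
bin 3197 1058 ((458.76043701171875, -295.04681396484375), (80.58296966552734, 82.5973892211914), 10.425703048706055) 0.061465209683293054
```

View pics/m7.png

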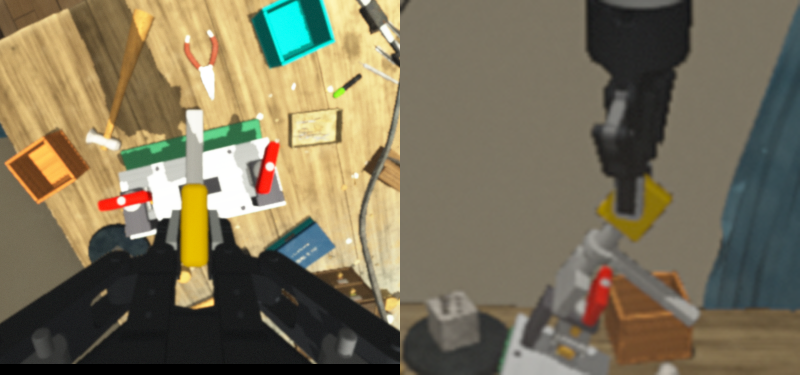

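Run:
```python
from h import *
np.set_printoptions(precision=4,suppress=True)
p=dict(np.load("w7.npz"));G=np.array([.4994,-.064,.3189])
P=[]
for v in range(130,206,2):
    for u in range(235,275,2):
        X=w(p,(u,v))
        if X[2]>.15: P.append(X)
P=np.array(P);
# tail pts below yellow
m=P.mean(0);d=np.linalg.svd(P-m)[2];print(len(P),m,d[0],"az",np.degrees(np.arctan2(d[0][1],d[0][0])),"pitch",np.degrees(np.arcsin(d[0][2])),"n",d[2])
print("ends",P[np.argmin(P[:,2])]-G,P[np.argmax(P[:,2])]-G, P[np.argmin(P[:,2])])
hsv=cv2.cvtColor(p["image"],cv2.COLOR_BGR2HSV).astype(int);m=(abs(hsv[...,0]-28)<7)&(hsv[...,1]>170)&(hsv[...,2]>120)
v,u=np.nonzero(m);Y=np.array([w(p,(a,b)) for a,b in zip(u,v)]);Y=Y[Y[:,2]>.3];c=Y.mean(0);d=np.linalg.svd(Y-c)[2];print("yel",c-G,d[0],d[2],np.ptp((Y-c)@d[0]))
a=vision.capture("scene")
for uv in[(300,280),(400,200),(480,90),(300,350)]:print(uv,w(a,uv))
```

```text
318 [ 0.4684 -0.0514  0.239 ] [ 0.6176 -0.2589  0.7426] az -22.739950859542027 pitch 47.95594969277347 n [0.3627 0.9316 0.0231]
ends [-0.059   0.0174 -0.0996] [-0.0311  0.0104  0.001 ] [ 0.4404 -0.0466  0.2193]
yel [-0.0145  0.0044  0.0121] [ 0.8049 -0.3038  0.5097] [-0.4748  0.1854  0.8603] 0.04053726078162416
(300, 280) [-0.285  -0.5974  0.7267]
(400, 200) [-0.2636 -0.602   0.7267]
(480, 90) [-0.211  -0.6042  0.7268]
(300, 350) [-0.2884 -0.5996  0.7207]
```

>>> apply_moves(
  deltas=[
    [10,-5,-15,0,0.05],
    [10,-10,-25,0,0.06],
    [10,-10,-30,0,0.06],
    [10,-12,-30,0,0.06],
    [10,-13,-30,0,0.06],
    [10,-10,-30,0,0.06],
    [10,-10,-30,0,0.05],
    [10,-10,-28,0,0.05],
    [10,-10,-20,0,0.05],
    [10,0,0,0,0],
  ],
)

```text
t: 23.7
eef_pos: [0.4055, -0.3031, 0.3138]
ee_rot: [-0.071, 0.997, 0.011, -0.014]
ft_force: [0.1, 0.5, -2.7]
width: 0.16
```

```bash
python3 s.py;python3 b.py w8 | tail -1
cat > k.py <<'E'
from h import *
import sys
np.set_printoptions(precision=4,suppress=True)
p=dict(np.load(sys.argv[1]+".npz"));G=readout.sense()["eef_pos"]
hsv=cv2.cvtColor(p["image"],cv2.COLOR_BGR2HSV).astype(int);m=(abs(hsv[...,0]-28)<7)&(hsv[...,1]>170)&(hsv[...,2]>120)
v,u=np.nonzero(m);Y=np.array([w(p,(a,b)) for a,b in zip(u,v)]);Y=Y[(np.linalg.norm(Y-G,axis=1)<.06)];c=Y.mean(0);d=np.linalg.svd(Y-c)[2];d=d*np.sign(d[:,:1])*[[-1],[1],[1]];n=d[2]*np.sign(d[2][2])
print("top-TCP",c-G,"tail dir az",np.degrees(np.arctan2(d[0][1],d[0][0])),"tail pitch",np.degrees(np.arcsin(d[0][2])),"top normal",n)
E
python3 k.py w8; python3 c.py w8|grep bin
```

```text
t 23.7 pos [ 0.4055 -0.3031  0.3138] toolY deg 98.1 width mm 13.667338349512876 F [ 0.0732  0.5356 -2.6564] M [ 0.0066 -0.013   0.03  ] q7 2.2278182928279064 q [-0.0707  0.9973  0.0114 -0.0137]
 [ 0.287   0.0652 -0.9557]]
top-TCP [-0.0162 -0.0039  0.0118] tail dir az -172.46133388538038 tail pitch -30.37674384870976 top normal [-0.4978 -0.0917  0.8624]
bin 456 170 ((450.52435302734375, -263.6686096191406), (77.9351806640625, 16.06430435180664), 13.367612838745117) 0.061751956122372664
bin 697 222 ((461.46038818359375, -320.56402587890625), (79.79037475585938, 32.780555725097656), 7.527729511260986) 0.060999180364966266
```

>>> apply_moves(
  deltas=[
    [10,0,0,-20,0],
    [10,0,0,-35,0],
    [10,0,0,-35,0],
    [10,0,0,-35,0],
    [10,0,0,-25,0],
    [10,0,0,-15,0],
    [10,0,0,-10,0],
    [10,0,0,-5,0],
    [10,0,0,0,0],
  ],
  newtons=30,
)

```text
t: 24.88
eef_pos: [0.4079, -0.3016, 0.1359]
ee_rot: [-0.073, 0.997, 0.01, -0.012]
ft_force: [0.7, -0.7, -2.6]
width: 0.155
```

```bash
python3 s.py;python3 v.py side s7 260 100 400 220 5
```

```text
t 24.875 pos [ 0.4079 -0.3016  0.1359] toolY deg 98.3 width mm 13.275554455171061 F [ 0.7345 -0.701  -2.5512] M [-0.0505  0.0277 -0.0294] q7 2.128197803059045 q [-0.0728  0.9972  0.0103 -0.012 ]
```

View pics/s7.png

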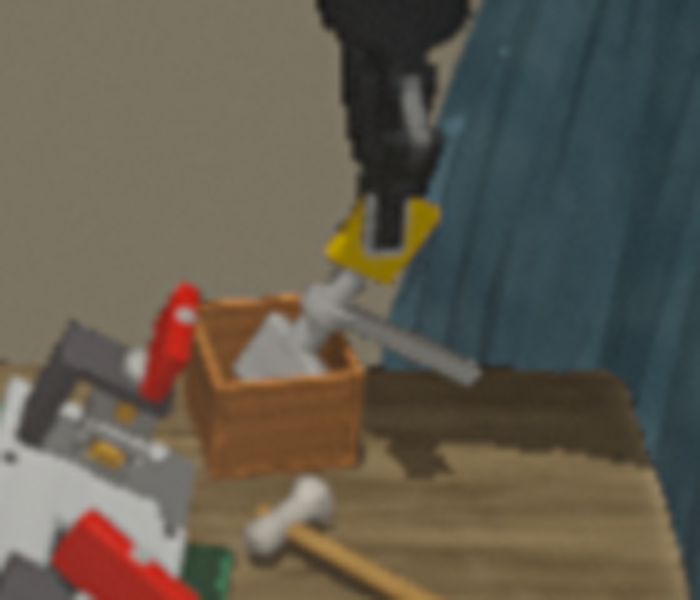

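>>> apply_moves(
  deltas=[
    [10,6,0.8,0,0],
    [10,6,0.8,0,0],
    [10,6,0.8,0,0],
    [10,6,0.8,0,0],
    [10,6,0.8,0,0],
    [10,0,0,0,0],
  ],
)

```text
t: 25.68
eef_pos: [0.4384, -0.2974, 0.1357]
ee_rot: [-0.073, 0.997, 0.01, -0.012]
ft_force: [-2.2, -0.5, -0.8]
width: 0.161
```

```bash
python3 s.py;python3 b.py w9 | tail -1;python3 k.py w9
```

```text
t 25.675 pos [ 0.4384 -0.2974  0.1357] toolY deg 98.4 width mm 13.757905615897537 F [-2.23   -0.4557 -0.8186] M [-0.0621  0.62    0.0138] q7 2.085699114760259 q [-0.073   0.9972  0.0105 -0.0119]
 [ 0.2904  0.0652 -0.9547]]
top-TCP [-0.0154 -0.0025  0.0144] tail dir az -172.22612571670032 tail pitch -19.560816046263994 top normal [-0.3348 -0.0225  0.942 ]
```

>>> apply_moves(
  deltas=[
    [10,6,0.8,0,0],
    [10,6,0.8,0,0],
    [10,6,0.8,0,0],
    [10,6,0.8,0,0],
    [10,6,0.8,0,0],
    [10,0,0,0,0],
  ],
)

```text
t: 26.48
eef_pos: [0.4686, -0.2933, 0.1356]
ee_rot: [-0.073, 0.997, 0.01, -0.012]
ft_force: [-1.4, -0.7, -1.9]
width: 0.161
```

```bash
python3 s.py;python3 b.py w10 | tail -1;python3 k.py w10
```

```text
t 26.475 pos [ 0.4686 -0.2933  0.1356] toolY deg 98.4 width mm 13.741610857456795 F [-1.3573 -0.6697 -1.8727] M [-0.1348  0.3886 -0.0191] q7 2.047656155407336 q [-0.073   0.9972  0.0105 -0.0116]
 [ 0.2908  0.0652 -0.9546]]
top-TCP [-0.0168 -0.0028  0.0142] tail dir az -172.16191064841254 tail pitch -27.080952954643834 top normal [-0.1592  0.9862  0.0454]
```

```bash
cat > tl.py <<'E'
from h import *
import sys
p=dict(np.load(sys.argv[1]+".npz"));G=readout.sense()["eef_pos"];a=np.radians(187.7);e=np.array([np.cos(a),np.sin(a),0]);l=np.array([-e[1],e[0],0])
v,u=np.nonzero(p["range_z"]>0);R=np.array([ray(p,(x,y)) for x,y in zip(u[::2],v[::2])]);C=R*p["range_z"][v[::2],u[::2]][:,None];X=(C-p["t"])@p["R"]-G
E=X@e*1000;L=X@l*1000;Z=X[:,2]*1000
for b in range(-30,125,5):
    k=(E>b)&(E<b+5)&(abs(L)<4)&(Z<40)
    if k.sum()>2: print(b+2.5,k.sum(),"z max/med/min abs",np.round([x+G[2]*1000 for x in(Z[k].max(),np.median(Z[k]),Z[k].min())]))
for b in range(0,30,5):
    k=(E>b)&(E<b+5)&(abs(L)<15)&(Z>0)&(Z<40);
E
python3 tl.py w10
```

```text
-7.5 3 z max/med/min abs [155. 154. 154.]
-2.5 66 z max/med/min abs [157. 156. 154.]
2.5 87 z max/med/min abs [156. 155. 152.]
7.5 83 z max/med/min abs [156. 154. 152.]
12.5 87 z max/med/min abs [155. 153. 152.]
17.5 100 z max/med/min abs [154. 152.  78.]
22.5 119 z max/med/min abs [153. 151.  77.]
27.5 160 z max/med/min abs [152. 150.  76.]
32.5 198 z max/med/min abs [151. 146.  75.]
37.5 38 z max/med/min abs [77. 75. 74.]
42.5 40 z max/med/min abs [76. 74. 73.]
47.5 38 z max/med/min abs [75. 74. 72.]
52.5 41 z max/med/min abs [74. 73. 71.]
57.5 39 z max/med/min abs [73. 72. 70.]
62.5 39 z max/med/min abs [73. 71. 69.]
67.5 40 z max/med/min abs [71. 70. 68.]
72.5 38 z max/med/min abs [70. 69. 68.]
77.5 44 z max/med/min abs [70. 68. 66.]
82.5 37 z max/med/min abs [68. 67. 66.]
87.5 40 z max/med/min abs [68. 66. 64.]
92.5 43 z max/med/min abs [67. 65. 64.]
97.5 12 z max/med/min abs [66. 64. 62.]
102.5 18 z max/med/min abs [2. 1. 0.]
107.5 22 z max/med/min abs [ 2.  1. -0.]
112.5 27 z max/med/min abs [ 2.  1. -1.]
117.5 27 z max/med/min abs [ 3.  1. -0.]
122.5 27 z max/med/min abs [ 2.  1. -1.]
```

>>> apply_moves(
  deltas=[
    [10,5,0.6,0,0],
    [10,5,0.6,0,0],
    [10,5,0.6,0,0],
    [10,4,0.5,0,0],
    [10,0,0,0,0],
  ],
)

```text
t: 27.15
eef_pos: [0.487, -0.2911, 0.1356]
ee_rot: [-0.073, 0.997, 0.011, -0.012]
ft_force: [-2.8, -0.2, -2.0]
width: 0.156
```

```bash
python3 s.py;python3 b.py w11 | tail -1;python3 tl.py w11
```

```text
t 27.15 pos [ 0.487  -0.2911  0.1356] toolY deg 98.4 width mm 13.286493311829169 F [-2.7869 -0.2091 -2.0109] M [-0.1021  0.733  -0.0283] q7 2.026256342483116 q [-0.0729  0.9972  0.0105 -0.012 ]
 [ 0.2901  0.0652 -0.9548]]
-7.5 17 z max/med/min abs [155. 154. 153.]
-2.5 64 z max/med/min abs [156. 155. 153.]
2.5 78 z max/med/min abs [157. 155. 154.]
7.5 79 z max/med/min abs [156. 155. 153.]
12.5 77 z max/med/min abs [156. 155. 153.]
17.5 83 z max/med/min abs [156. 154. 153.]
22.5 85 z max/med/min abs [155. 154. 153.]
27.5 125 z max/med/min abs [155. 153.  81.]
32.5 322 z max/med/min abs [155. 140.  81.]
37.5 34 z max/med/min abs [83. 82. 80.]
42.5 40 z max/med/min abs [83. 81. 79.]
47.5 39 z max/med/min abs [82. 81. 79.]
52.5 38 z max/med/min abs [83. 81. 80.]
57.5 41 z max/med/min abs [82. 81. 80.]
62.5 48 z max/med/min abs [81. 81. 79.]
67.5 42 z max/med/min abs [82. 80. 79.]
72.5 48 z max/med/min abs [81. 80. 79.]
77.5 46 z max/med/min abs [82. 80. 78.]
82.5 43 z max/med/min abs [81. 80. 78.]
87.5 48 z max/med/min abs [81. 80. 78.]
92.5 48 z max/med/min abs [81. 79. 78.]
97.5 49 z max/med/min abs [81. 79. 78.]
102.5 52 z max/med/min abs [80. 79. 78.]
107.5 17 z max/med/min abs [80. 78. 78.]
117.5 12 z max/med/min abs [ 2.  1. -0.]
122.5 28 z max/med/min abs [ 2.  1. -2.]
```

>>> apply_moves(
  deltas=[
    [10,3.5,0.4,0,0],
    [10,0,0,0,0],
    [10,-1,-0.1,-2,0],
    [10,0,0,-2,0],
    [10,0,0,-1.5,0],
    [10,0,0,0,0],
  ],
)

```text
t: 27.95
eef_pos: [0.4896, -0.291, 0.1302]
ee_rot: [-0.073, 0.997, 0.01, -0.012]
ft_force: [-0.9, -0.4, -3.4]
width: 0.158
```

```bash
python3 s.py;python3 b.py w12 | tail -1;python3 tl.py w12 | sed -n '2~3p'
```

```text
t 27.95 pos [ 0.4896 -0.291   0.1302] toolY deg 98.4 width mm 13.465537786601177 F [-0.8537 -0.3744 -3.4197] M [-0.176   0.1129  0.0206] q7 2.0207553995686607 q [-0.0729  0.9972  0.0103 -0.0117]
 [ 0.2905  0.0649 -0.9547]]
-2.5 61 z max/med/min abs [150. 150. 148.]
12.5 83 z max/med/min abs [150. 149. 148.]
27.5 122 z max/med/min abs [150. 149.  76.]
42.5 39 z max/med/min abs [78. 76. 75.]
57.5 41 z max/med/min abs [78. 76. 75.]
72.5 48 z max/med/min abs [78. 76. 75.]
87.5 48 z max/med/min abs [77. 76. 75.]
102.5 53 z max/med/min abs [77. 75. 74.]
122.5 28 z max/med/min abs [ 3.  1. -1.]
```

>>> apply_moves(
  deltas=[
    [10,0,0,-1,0],
    [10,0,0,-0.5,0],
    [10,0,0,0,0],
  ],
)

```text
t: 28.38
eef_pos: [0.4899, -0.2909, 0.13]
ee_rot: [-0.073, 0.997, 0.01, -0.012]
ft_force: [-1.7, 0.5, 5.9]
width: 0.159
```

```bash
python3 s.py
```

```text
t 28.375 pos [ 0.4899 -0.2909  0.13  ] toolY deg 98.4 width mm 13.598680749955458 F [-1.6766  0.5312  5.8655] M [ 0.235   0.7335 -0.0463] q7 2.0198759641722153 q [-0.0729  0.9972  0.0101 -0.0116]
```

>>> apply_moves(
  deltas=[
    [16,0,0,0.5,0],
    [20,0,0,0,0],
    [28,0,0,0,0],
    [28,0,0,0,0],
    [28,0,0,6,0],
    [28,0,0,15,0],
    [28,0,0,30,0],
    [28,0,0,40,0],
    [28,-10,0,40,0],
    [28,-10,0,0,0],
  ],
)

```text
t: 29.62
eef_pos: [0.4713, -0.2919, 0.265]
ee_rot: [-0.073, 0.997, 0.008, -0.009]
ft_force: [-0.2, 0.3, -1.5]
width: 0.329
```

```bash
python3 s.py;python3 b.py w13 | tail -1;python3 tl.py w13; python3 c.py w13|grep -E "^(red|yel|bin)"; python3 v.py side s8 200 100 420 300 3
```

```text
t 29.625 pos [ 0.4713 -0.2919  0.265 ] toolY deg 98.4 width mm 28.10479960717017 F [-0.2165  0.2915 -1.5061] M [-0.001  -0.0257 -0.0326] q7 2.105623241524627 q [-0.0729  0.9973  0.0079 -0.0088]
 [ 0.2965  0.0606 -0.9531]]
-27.5 8 z max/med/min abs [150. 148. 147.]
-22.5 19 z max/med/min abs [150. 149. 148.]
-17.5 19 z max/med/min abs [151. 149. 148.]
-12.5 21 z max/med/min abs [150. 149. 147.]
-7.5 17 z max/med/min abs [150. 149. 147.]
-2.5 20 z max/med/min abs [151. 149. 148.]
2.5 19 z max/med/min abs [150. 148. 147.]
7.5 31 z max/med/min abs [150. 147.  75.]
12.5 65 z max/med/min abs [149. 126.  75.]
17.5 14 z max/med/min abs [78. 77. 76.]
22.5 15 z max/med/min abs [78. 76. 75.]
27.5 16 z max/med/min abs [77. 76. 75.]
32.5 16 z max/med/min abs [77. 76. 75.]
37.5 15 z max/med/min abs [78. 76. 76.]
42.5 16 z max/med/min abs [77. 76. 75.]
47.5 14 z max/med/min abs [78. 76. 75.]
52.5 16 z max/med/min abs [77. 76. 75.]
57.5 14 z max/med/min abs [78. 75. 74.]
62.5 18 z max/med/min abs [77. 75. 74.]
67.5 15 z max/med/min abs [78. 76. 74.]
72.5 14 z max/med/min abs [77. 76. 74.]
77.5 19 z 
[... 1478 characters left out ...]
986267089844, 54.13958740234375), 52.46247482299805) box [[514.0, 20.0], [557.0, -13.0], [721.0, 200.0], [678.0, 233.0]]
yel 591 px 251.84511784511784 193.86868686868686 mean [ 0.4739 -0.2915  0.1437] med [ 0.4732 -0.2919  0.1483] zmax 0.14993236010942615 rect ((506.8854064941406, -283.5905456542969), (105.13977813720703, 15.857220649719238), 14.93343734741211) box [[454.0, -289.0], [458.0, -305.0], [560.0, -278.0], [556.0, -262.0]]
bin 889 322 ((453.215576171875, -270.6310729980469), (80.0444107055664, 26.051498413085938), 10.0171480178833) 0.06188072503898373
bin 1270 389 ((460.8533020019531, -317.5023498535156), (78.162841796875, 34.95664978027344), 10.212486267089844) 0.06204601245884789
```

View pics/s8.png

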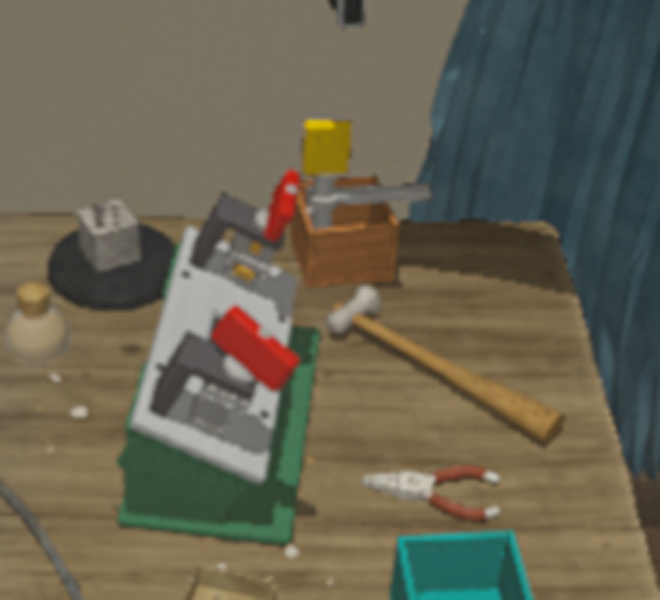

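Run:
```python
from h import *
N=np.array([-.4196,.0508,.9063]);Y=np.array([.1195,.9928,0]);V=np.cross(Y,N)
for n in("w3","w7"):
    p=dict(np.load(n+".npz"));h=cv2.cvtColor(p["image"],cv2.COLOR_BGR2HSV).astype(int);m=((h[...,0]<8)|(h[...,0]>172))&(h[...,1]>170)&(h[...,2]>110)
    v,u=np.nonzero(m);X=np.array([w(p,(a,b)) for a,b in zip(u,v)]);X=X[X[:,2]>.13]
    for k in(X[:,1]>-.06,X[:,1]<-.06):
        Q=X[k];d=Q@N;Q=Q[d>np.percentile(d,90)-.004];a=cv2.minAreaRect((np.c_[Q@V,Q@Y]*1000).astype(np.float32));q=np.c_[Q@V,Q@Y];q=q-q.mean(0);e=np.linalg.svd(q)[2][0];print(n,len(Q),a,"angle from Y",np.degrees(np.arctan2(-e[0],e[1])))
```

```text
w3 732 ((550.2079467773438, 78.20143127441406), (12.553082466125488, 58.68437194824219), 62.68634796142578) angle from Y -117.57749248954912
w3 730 ((549.72314453125, -90.3251953125), (58.696712493896484, 13.223309516906738), 89.77360534667969) angle from Y -179.85536876488163
w7 506 ((550.3106689453125, 78.04302215576172), (12.908952713012695, 57.8154182434082), 63.471435546875) angle from Y -117.11862323268184
w7 464 ((549.4486083984375, -90.00080108642578), (59.154090881347656, 12.926078796386719), 89.6474609375) angle from Y 179.72574386993247
```

```bash
python3 -c "
from workcell import manip;print(manip.sign_off())"
```

```text
the job is handed in; nothing more can be done
None
```

The stake is standing foot down in the wooden bin, and the job was handed in at about 30 s of the 54 s allowed.

**What I did:** The left knob loosened counter-clockwise, and I turned it until it hit its stop. I then swung the tail about 75° toward the robot and drew the stake out along the holder's normal. It hung about 30° off vertical in the grip, so I pushed its foot against the inside wall of the bin to bring it upright. I lowered it until the floor took the load (the vertical force went from −3.4 N to +5.9 N), then let go and moved the arm away.

**Last checks:**
- **Stake:** it stands within about 1° of upright. The top of the tail is at 76 mm, which is the height expected with the foot on the bin floor.
- **Clamps:** the left wing stands 63° from tight, which is its stop. The right wing is still at 0°.
- **Bystanders:** hammer, pliers and the teal bin look unmoved in the final side picture. I did not measure the two tins again.

**What went wrong along the way:**
- The first turn of the tool ran into the last joint's range limit, so I turned it the other way round.
- The first grasp of the yellow grip caught only the end of the plate, so I took hold again.
- One lean reading from the yellow plate was clearly wrong, so I used the tail's slope instead.
- I viewed 13 pictures, three over the budget of 10.

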